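# Stack archive cartons on a sloping tray

### The arm

A 7-joint arm with a two-finger parallel gripper is mounted at the origin on the work surface. World frame = base frame: x ahead of the robot, y to its left, z up, the work surface at z = 0. Lengths are in m, angles in degrees, forces in N, time in s.
With the tool pointing down it reaches from about 0.4 to 0.9 m from the base axis. Payload 5.5 kg.
Tool frame: the origin (TCP) lies between the finger pads; the fingertips stand arm.nose_length ahead of it and the grasp point (between the pads) lies 3 mm ahead of it (arm.nose_length is the distance from the TCP to the fingertips, in m); y points along the fingers, x is the direction in which the jaws open and shut, and the axes are right-handed (so a half turn about y gives the same grasp; the last joint's range is limited). The gripper opens to 92 mm and grips with 3 to 60 N. Pads are 19 mm wide; open, the fingers measure 130 mm over their backs; the gripper's body (75 mm by 190 mm) begins 47 mm behind the grasp point.
Start: joints at [90.481, 28.699, -24.465, 88.831, 12.651, 65.22, -12.049], TCP at [0.164, -0.629, 0.249] pointing down, gripper open.
Joint ranges: [-164.97, 164.97], [-17.58, 116.51], [-87.97, 89.64], [11.32, 138.91], [-80.73, 260.73], [10.89, 115.49], [-147.41, 147.41]. Speed limits (degrees/s): [147.25, 147.25, 180, 180, 180, 180, 180].

### API

Orientations are given as a 3x3 rotation matrix whose columns are the frame's x, y, z axes.
In Python, from plant import arm gives the robot as it stands.
- The arm moves only by the tool step_arm, never from a script. Its argument "targets" is a list of rows, each an object of numbers: "jaw": the opening in per cent of the stroke, from 0 (shut) to 100 (fully open); "tx", "ty", "tz": the shift along the world's x, y, z in cm; "turn": the turn about the world's z in degrees. A call has 1 to 12 rows; each row is the pose to reach, as a shift and turn from the pose commanded when the call began; what a row does not reach only later rows make up. A row lasts 1/12 s, in which the tool goes at most 41.7 mm and 7.16 degrees, less where a joint would pass 70% of its speed; a pose out of reach is approached as far as the arm can. A call with a gripper value outside its range is refused whole. The fingers move at their own pace and stop on an object; the grip force is fixed at half the most. Time passes only in rows, so rows that repeat a pose let the fingers close. It gives the time, the measured TCP pose, the force and the opening at its end, in the units of the state.
- arm.get_obs(): the state, without advancing time (a new reading comes with each control period).
- arm.capture(name): name is "side" or "top"; returns the picture (420x560x3 uint8, red, green, blue); there is no depth.
- arm.get_calibration(name): a dict with "intrinsics" (3x3 intrinsics, pixels), "R" (3x3) and "t" (3): a world point X has camera coordinates R X + t. Camera axes: x right, y down, z forward; pixel columns grow to the right and rows downward; lengths in m; the calibration is good to about 2 mm. A picture is of the moment at which its call begins. get_calibration takes no time and is no camera call.
- arm.job_done(): hands the job in, once; it reports no verdict.
The state is a dict: "time_s": time; "qpos": joint angles; "dq": joint speeds; "joint_efforts": joint torques, N m; "ee_pos": TCP position; "tool_rot": TCP orientation; "wrist_force": force on the tool from outside, world axes, zero at the start; "moment": the same for the moment, N m; "opening": finger opening in m.
Only numpy, scipy, OpenCV 4.12 (cv2) and the standard library are available. Lean on these libraries where they do the work, as an engineer would, in place of code of your own. Each camera call takes 0.05 s, during which the arm holds its last target. There are 200 camera calls.

### The job

Get the three archive cartons ready for the trolley: first bring the long one, which already lies on the sloping tray, down the slope until its end is squarely against the backstop, and keep it in the middle of the tray's width. Then stack the middle-sized one on it and the short one on top, each lying flat along the slope, centred across the tray and with its end against the backstop. Set the cartons down rather than dropping them, let go, and leave the tube, the jar and the brush where they are.

Things in the scene. Friction and masses are not known exactly. Their poses are not given: they have to be found in the camera images.
- tray: Fixed light grey steel tray on dark feet, 228 x 150 mm surface, no side walls, sloping 15 degrees down to a backstop plate at its low end, on the robot's side. Origin: foot of the backstop's inner face, mid-width, on the surface, 35 mm above the table. x up the slope along the surface, away from the backstop; y across; z square to the surface (leans 15 degrees towards the robot).
- backstop_top (a point): Middle of the top edge of the backstop's inner face, 125 mm from the tray's surface along the tray's z. The backstop is a light grey plate 150 mm wide, 8 mm thick, square to the surface.
- long_box_centre (a point): Long carton, 160 x 60 x 50 mm (length, width, height), about 0.3 kg; closed, tan board lid over grey base, metal corner clips, blank paper label on each end. Point at its centre, half-way up. x along its length, y across, z up through its lid; ends alike. It starts flat on the sloping surface, its end 30 to 55 mm short of the backstop and turned up to 0.2 rad; friction keeps it from sliding.
- middle_box_centre (a point): Middle carton, 135 x 56 x 46 mm (length, width, height), about 0.24 kg; closed, tan board lid over grey base, metal corner clips, blank paper label on each end. Point at its centre, half-way up. x along its length, y across, z up through its lid; ends alike. It starts flat on the table to one side of the tray.
- short_box_centre (a point): Short carton, 110 x 52 x 42 mm (length, width, height), about 0.18 kg; closed, tan board lid over grey base, metal corner clips, blank paper label on each end. Point at its centre, half-way up. x along its length, y across, z up through its lid; ends alike. It starts flat on the table on the other side of the tray.
- tube_centre (a point): Bystander: upright cardboard tube with a white cap, 64 mm across, 170 mm high; the point is its centre.
- jar_centre (a point): Bystander: closed jar, 64 mm across, 85 mm high; the point is its centre.
- brush_grip (a point): Bystander: flat brush with a wooden handle, lying across on the table beyond the high end of the tray; the point is on its handle.
There are look-alikes about, which are no part of the job. What is shaped like the part that bears short_box_centre but green or purple is not meant.

How it is judged:
By the outcome, as a careful person would: the job done as asked, in the order asked, and still so for the second after the job is handed in, with the robot touching nothing.
It also fails if it takes over 72 s, if anything falls off the work surface, if the arm or the gripper's body presses on something with over 40 N, if the wrist force passes 120 N, or if a joint passes its speed limit or range.

## Working session

There is one attempt and no reset: what is moved stays moved. The work goes in short steps, Python scripts to look and compute and a tool call to move; the robot and the scene stay as the last step left them, time stands still between calls to the robot, and variables do not carry over. Pictures are saved under pics/ and viewed, about 8 in all and at most 12, crops included, and the job is handed in when it is done.

Besides the shell and the picture viewer there is one more tool, called after ">>>" as name(argument=value, ...), one argument or row to a line, values as JSON. step_arm: Moves the arm, as the interface text tells. Its arguments: {"type":"object","properties":{"targets":{"type":"array"}},"required":["targets"]}

```bash
ls; mkdir -p pics; python3 - <<'E'
from plant import arm
import cv2, numpy as np
np.set_printoptions(precision=4,suppress=True)
print(arm.nose_length); o=arm.get_obs()
for k,v in o.items(): print(k,np.array(v))
ims=[]
for n in("top","side"):
    im=arm.capture(n)[:,:,::-1]; cv2.imwrite(f"pics/{n}0.png",im)
    c=arm.get_calibration(n); print(n,c["intrinsics"],c["R"],c["t"], -np.array(c["R"]).T@np.array(c["t"]))
E
```

```text
pics
0.022
time_s 0.0
qpos [ 90.4818  28.7555 -24.4526  88.8923  12.6517  65.2202 -12.05  ]
dq [ 0.0028 -0.0419  0.0048 -0.0633 -0.1302 -0.0004  0.0219]
joint_efforts [ -0.0006 -56.6603  -5.8163 -27.9116  -0.0686   0.0307   0.0002]
ee_pos [ 0.1636 -0.6284  0.2477]
tool_rot [[ 0.2521 -0.0005  0.9677]
 [-0.9677  0.0019  0.2521]
 [-0.002  -1.      0.0001]]
wrist_force [ 0.5318 -0.1733 -0.02  ]
moment [0.0678 0.0167 0.0015]
opening 0.09157309517882806
top [[413.3711   0.     278.9577]
 [  0.     413.3711 213.9346]
 [  0.       0.       1.    ]] [[-0.0239 -0.9994 -0.0235]
 [-0.9884  0.0271 -0.1496]
 [ 0.1502  0.0197 -0.9885]] [0.0069 0.5221 1.3585] [ 0.3121 -0.034   1.4211]
side [[498.9412   0.     273.7751]
 [  0.     498.9412 212.1145]
 [  0.       0.       1.    ]] [[-0.9973 -0.0729  0.0102]
 [-0.0614  0.7483 -0.6605]
 [ 0.0405 -0.6593 -0.7508]] [0.4823 0.124  1.4511] [0.4298 0.8991 1.1665]
```

View pics/top0.png

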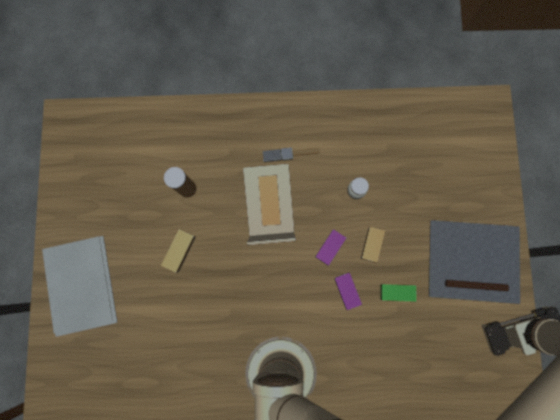

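View pics/side0.png

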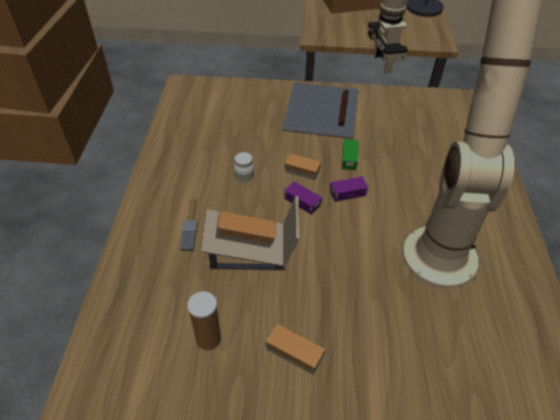

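Top: tray at about (268,203) with the long carton at (270,200), backstop near (270,238); middle carton at (178,251), short carton at (373,244); green/purple are decoys. Side: long carton at (246,228), middle (295,347), short (302,166). The jaws point straight down and cannot be tilted, so the cartons will have to pitch in the grip. Next are the masks.

```bash
cat > h.py <<'E'
import cv2, numpy as np
np.set_printoptions(precision=4,suppress=True)
from plant import arm
def cal(n):
    c=arm.get_calibration(n); return np.array(c["intrinsics"]),np.array(c["R"]),np.array(c["t"])
def ray(n,uv):
    K,R,t=cal(n); d=R.T@np.linalg.inv(K)@np.array([uv[0],uv[1],1.]); return -R.T@t,d/np.linalg.norm(d)
def onplane(n,uv,p,nrm):
    o,d=ray(n,uv); return o+d*(np.dot(np.array(p)-o,nrm)/np.dot(d,nrm))
def proj(n,X):
    K,R,t=cal(n); x=K@(R@np.array(X)+t); return x[:2]/x[2]
def two(a,b):  # top uv, side uv -> point, gap
    o1,d1=ray("top",a);o2,d2=ray("side",b)
    s=np.linalg.lstsq(np.c_[d1,-d2],o2-o1,rcond=None)[0]
    p,q=o1+s[0]*d1,o2+s[1]*d2; return (p+q)/2,np.linalg.norm(p-q)
def grab(n,k=2): return np.mean([arm.capture(n)[:,:,::-1].astype(float) for _ in range(k)],0).astype(np.uint8)
def blobs(im,lo,hi,amin=60):
    m=cv2.inRange(cv2.cvtColor(im,cv2.COLOR_BGR2HSV),lo,hi)
    cs,_=cv2.findContours(m,cv2.RETR_EXTERNAL,cv2.CHAIN_APPROX_NONE)
    return m,[c for c in cs if cv2.contourArea(c)>amin]
E
python3 - <<'E'
from h import *
t=cv2.imread("pics/top0.png");s=cv2.imread("pics/side0.png")
for n,im,pts in(("top",t,[(270,200),(178,251),(373,244),(250,180),(270,239),(100,150),(331,247)]),("side",s,[(246,226),(245,239),(295,345),(300,164),(220,240),(296,220),(400,300)])):
    hsv=cv2.cvtColor(im,cv2.COLOR_BGR2HSV); print(n,[hsv[y-1:y+2,x-1:x+2].mean((0,1)).round().tolist() for x,y in pts])
a=cv2.resize(t[140:280,150:400],None,fx=3.2,fy=3.2,interpolation=cv2.INTER_CUBIC)
b=cv2.resize(s[140:380,180:370],None,fx=2.5,fy=2.5,interpolation=cv2.INTER_CUBIC)
cv2.imwrite("pics/ct.png",cv2.convertScaleAbs(a,alpha=1.5));cv2.imwrite("pics/cs.png",cv2.convertScaleAbs(b,alpha=1.5))
E
```

```text
top [[18.0, 106.0, 154.0], [24.0, 90.0, 154.0], [21.0, 99.0, 154.0], [31.0, 29.0, 157.0], [22.0, 38.0, 95.0], [19.0, 96.0, 118.0], [146.0, 122.0, 130.0]]
side [[15.0, 141.0, 151.0], [15.0, 94.0, 68.0], [15.0, 139.0, 158.0], [15.0, 142.0, 156.0], [19.0, 49.0, 134.0], [18.0, 50.0, 114.0], [18.0, 107.0, 123.0]]
```

View pics/ct.png

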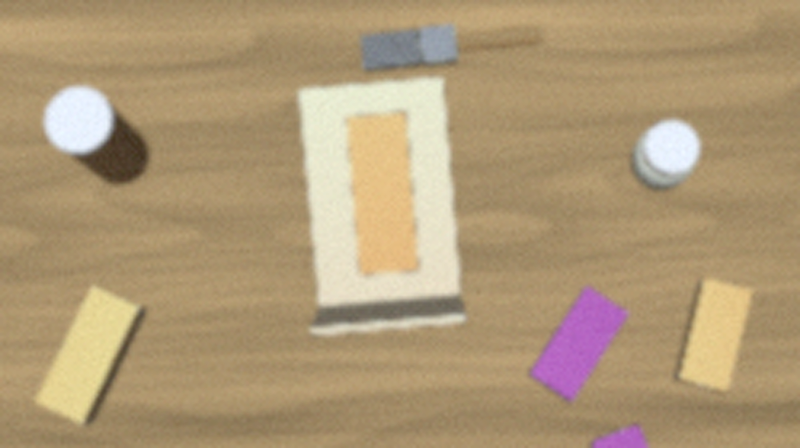

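View pics/cs.png

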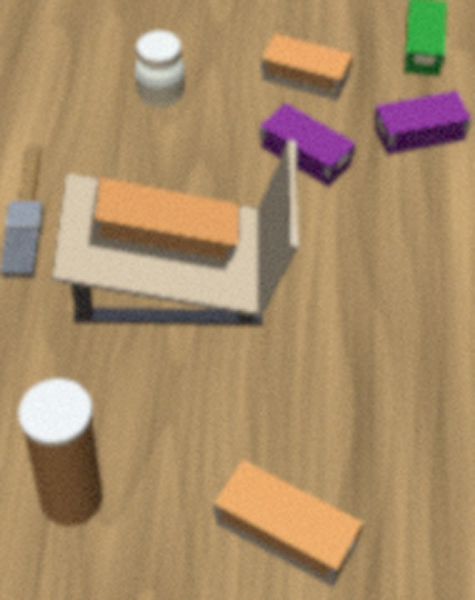

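```bash
cat >> h.py <<'E'
def fitline(p): return cv2.fitLine(np.float32(p),cv2.DIST_HUBER,0,.01,.01).ravel()
def isect(a,b):
    s=np.linalg.solve(np.c_[a[:2],-b[:2]],b[2:]-a[2:]); return a[2:]+s[0]*a[:2]
def quad(c):
    """corners of a 4-sided contour: minAreaRect start, then line fits on each side"""
    c=c.reshape(-1,2).astype(float); r=cv2.boxPoints(cv2.minAreaRect(np.float32(c))); L=[]
    for i in range(4):
        a,b=r[i],r[(i+1)%4]; e=b-a; l=np.linalg.norm(e); e=e/l; w=c-a
        s=w@e/l; d=abs(w[:,0]*e[1]-w[:,1]*e[0]); L.append(fitline(c[(s>.15)&(s<.85)&(d<5)]))
    return np.array([isect(L[i-1],L[i]) for i in range(4)])
def rectinfo(P):
    c=P.mean(0); e=[P[(i+1)%4]-P[i] for i in range(4)]; l=[np.linalg.norm(v) for v in e]
    i=int(l[1]+l[3]>l[0]+l[2]); v=e[i]-e[i+2]; v=v*np.sign(v[0])
    return c,(l[i]+l[i+2])/2,(l[1-i]+l[(3-i)%4])/2,np.degrees(np.arctan2(v[1],v[0]))
LID=dict(top=((10,66,138),(28,255,255)),side=((5,115,130),(22,255,255)))
E
python3 - <<'E'
from h import *
for n in("top","side"):
    im=grab(n,3); cv2.imwrite(f"pics/{n}1.png",im)
    m,cs=blobs(im,*LID[n],150)
    for c in cs:
        q=quad(c); print(n,cv2.contourArea(c),q.mean(0))
        for h in(.042,.046): print("   z",h,*rectinfo(np.array([onplane(n,p,[0,0,h],[0,0,1]) for p in q])))
    if n=="top":
        m,cs=blobs(im,(0,0,128),(180,62,255),1000)
        for c in cs:
            q=quad(c); print("tray",cv2.contourArea(c),cv2.boundingRect(c),q)
E
```

```text
top 563.5 [176.4657 250.223 ]
   z 0.042 [0.4085 0.3396 0.042 ] 0.12948828521152234 0.04937696724196663 -25.85446383956165
   z 0.046 [0.4083 0.3385 0.046 ] 0.12911271120319914 0.04923375192734868 -25.854463839561635
top 420.5 [373.3651 244.069 ]
   z 0.042 [ 0.4122 -0.3176  0.042 ] 0.10323754346787019 0.04517465109461702 -16.366370341620602
   z 0.046 [ 0.4119 -0.3168  0.046 ] 0.10293810836494688 0.04504362437850526 -16.366370341620623
top 842.5 [269.0818 200.049 ]
   z 0.042 [0.571  0.0259 0.042 ] 0.16675618758142258 0.05944394624142274 3.905746131489972
   z 0.046 [0.5703 0.0257 0.046 ] 0.1662725199687089 0.05927153217999648 3.905746131489971
tray 5176.0 (43, 237, 73, 98) [[ 43.2506 249.9213]
 [101.4569 236.6416]
 [115.054  321.119 ]
 [ 54.9768 334.8275]]
tray 2989.0 (243, 164, 51, 71) [[243.0654 167.7393]
 [287.9446 163.5712]
 [293.0535 230.3737]
 [249.2866 234.9015]]
side 1107.5 [294.9151 344.5227]
   z 0.042 [0.4088 0.3348 0.042 ] 0.13299121717751133 0.053417935642295605 -25.92273276457134
   z 0.046 [0.4089 0.3368 0.046 ] 0.13251813369913562 0.053227914501519286 -25.92273276457137
side 843.0 [246.6348 223.793 ]
   z 0.042 [ 0.5674 -0.0368  0.042 ] 0.16652480182362897 0.058649796474379894 -8.949440881737885
   z 0.046 [ 0.5669 -0.0335  0.046 ] 0.16593243088249088 0.058441164278126734 -8.949440881737912
side 315.5 [302.1574 161.6525]
   z 0.042 [ 0.4137 -0.3175  0.042 ] 0.10620779300290843 0.04765831223278265 -16.016011721577023
   z 0.046 [ 0.4137 -0.3131  0.046 ] 0.10582998495504799 0.04748877953278087 -16.01601172157711
```

```bash
python3 - <<'E'
from h import *
q=[[243.07,167.74],[287.94,163.57],[293.05,230.37],[249.29,234.9]]
P=np.array([onplane("top",u,[0,0,h],[0,0,1]) for u,h in zip(q,(.094,.094,.035,.035))])
print(P); e=[np.linalg.norm((P[i]-P[(i+1)%4])) for i in range(4)]; print("sides",e)
mid=(P[0]+P[1])/2; org=(P[2]+P[3])/2; ax=mid-org; print("org",org,"yaw",np.degrees(np.arctan2(ax[1],ax[0])))
yaw=[np.degrees(np.arctan2(*(v[1::-1]))) for v in(P[0]-P[3],P[1]-P[2])]; w=[np.degrees(np.arctan2(-v[0],v[1])) for v in (P[0]-P[1],P[3]-P[2])]; print("side yaws",yaw,w)
# cross-check in side: project far corners, foot
for p in P: print("side px",proj("side",p))
E
```

```text
[[ 0.6717  0.1075  0.094 ]
 [ 0.6814 -0.0413  0.094 ]
 [ 0.4655 -0.0525  0.035 ]
 [ 0.454   0.0953  0.035 ]]
sides [np.float64(0.1491520186720302), np.float64(0.2241261731899395), np.float64(0.14832350207578565), np.float64(0.22585471297462015)]
org [0.4597 0.0214 0.035 ] yaw 3.094921750298905
side yaws [np.float64(3.207849410496579), np.float64(2.9810585697665704)] [np.float64(3.7310291860083447), np.float64(4.42662179108189)]
side px [201.2156 249.8758]
side px [206.6011 208.3628]
side px [281.3053 223.2585]
side px [282.0719 264.3019]
```

```bash
cat >> h.py <<'E'
from scipy.spatial.transform import Rotation as Ro
TO=np.array([.4587,.0213,.035]); TR=Ro.from_euler("ZY",[3.4,-15],degrees=True).as_matrix()
def tolid(n,q,h): # pixel corners -> tray coords on plane h above the tray
    return np.array([TR.T@(onplane(n,p,TO+TR[:,2]*h,TR[:,2])-TO) for p in q])
def world(p): return TO+TR@np.array(p)
E
python3 - <<'E'
from h import *
print(TR, "grip width dir yaw 3.4; backstop_top",world([0,0,.125]),proj("top",world([0,0,.125])),proj("side",world([0,0,.125])))
for n in("top","side"):
    im=cv2.imread(f"pics/{n}1.png"); m,cs=blobs(im,*LID[n],150)
    for c in cs:
        q=quad(c)
        if abs(q.mean(0)-[258,212]).max()<25:
            P=tolid(n,q,.05); print(n,"tray frame",rectinfo(P)); print(world(P.mean(0)-[0,0,.025]))
o=arm.get_obs(); print(o["time_s"],o["ee_pos"],np.degrees(np.arctan2(o["tool_rot"][1][0],o["tool_rot"][0][0])))
E
```

```text
[[ 0.9642 -0.0593 -0.2584]
 [ 0.0573  0.9982 -0.0153]
 [ 0.2588 -0.      0.9659]] grip width dir yaw 3.4; backstop_top [0.4264 0.0194 0.1557] [270.3859 239.2962] [295.1099 215.6527]
top tray frame (array([ 0.1145, -0.0044,  0.05  ]), np.float64(0.15581669079958857), np.float64(0.05632985620438265), np.float64(0.033329880751735284))
[0.5629 0.0231 0.0888]
side tray frame (array([ 0.1153, -0.0045,  0.05  ]), np.float64(0.15473806214966285), np.float64(0.05481824895092478), np.float64(0.07475893682972398))
[0.5637 0.023  0.089 ]
0.4 [ 0.1638 -0.6289  0.2485] -75.4014903750591
```

>>> step_arm(
  targets=[
    {"tx": 39.9,"ty": 65.2,"tz": 0,"turn": -11.2,"jaw": 100},
    {"tx": 39.9,"ty": 65.2,"tz": 0,"turn": -11.2,"jaw": 100},
    {"tx": 39.9,"ty": 65.2,"tz": 0,"turn": -11.2,"jaw": 100},
    {"tx": 39.9,"ty": 65.2,"tz": 0,"turn": -11.2,"jaw": 100},
    {"tx": 39.9,"ty": 65.2,"tz": 0,"turn": -11.2,"jaw": 100},
    {"tx": 39.9,"ty": 65.2,"tz": 0,"turn": -11.2,"jaw": 100},
    {"tx": 39.9,"ty": 65.2,"tz": 0,"turn": -11.2,"jaw": 100},
    {"tx": 39.9,"ty": 65.2,"tz": 0,"turn": -11.2,"jaw": 100},
    {"tx": 39.9,"ty": 65.2,"tz": 0,"turn": -11.2,"jaw": 100},
    {"tx": 39.9,"ty": 65.2,"tz": 0,"turn": -11.2,"jaw": 100},
    {"tx": 39.9,"ty": 65.2,"tz": 0,"turn": -11.2,"jaw": 100},
    {"tx": 39.9,"ty": 65.2,"tz": 0,"turn": -11.2,"jaw": 100},
  ],
)

```text
time_s: 1.4
ee_pos: [0.4256, -0.2008, 0.2492]
tool_rot: [[0.059, 0.001, 0.998], [-0.998, -0.001, 0.059], [0.001, -1.0, 0.001]]
wrist_force: [0.6, -1.0, 0.5]
opening: 0.0918
```

>>> step_arm(
  targets=[
    {"tx": 13.0,"ty": 21.2,"tz": 0},
    {"tx": 13.0,"ty": 21.2,"tz": 0},
    {"tx": 13.0,"ty": 21.2,"tz": 0},
    {"tx": 13.0,"ty": 21.2,"tz": 0},
    {"tx": 13.0,"ty": 21.2,"tz": 0},
    {"tx": 13.0,"ty": 21.2,"tz": 0},
    {"tx": 13.0,"ty": 21.2,"tz": 0},
    {"tx": 13.0,"ty": 21.2,"tz": 0},
  ],
)

```text
invalid input at $.targets[0]: expected keys jaw, tx, ty, tz, turn
```

>>> step_arm(
  targets=[
    {"tx": 13.0,"ty": 21.2,"tz": 0,"turn": 0,"jaw": 100},
    {"tx": 13.0,"ty": 21.2,"tz": 0,"turn": 0,"jaw": 100},
    {"tx": 13.0,"ty": 21.2,"tz": 0,"turn": 0,"jaw": 100},
    {"tx": 13.0,"ty": 21.2,"tz": 0,"turn": 0,"jaw": 100},
    {"tx": 13.0,"ty": 21.2,"tz": 0,"turn": 0,"jaw": 100},
    {"tx": 13.0,"ty": 21.2,"tz": 0,"turn": 0,"jaw": 100},
    {"tx": 13.0,"ty": 21.2,"tz": 0,"turn": 0,"jaw": 100},
    {"tx": 13.0,"ty": 21.2,"tz": 0,"turn": 0,"jaw": 100},
  ],
)

```text
time_s: 2.07
ee_pos: [0.5555, 0.0133, 0.2488]
tool_rot: [[0.066, 0.001, 0.998], [-0.998, 0.002, 0.066], [-0.002, -1.0, 0.001]]
wrist_force: [-0.4, -1.4, 0.5]
opening: 0.092
```

>>> step_arm(
  targets=[
    {"tx": 0.7,"ty": 0.9,"tz": -4,"turn": -0.4,"jaw": 100},
    {"tx": 0.7,"ty": 0.9,"tz": -8,"turn": -0.4,"jaw": 100},
    {"tx": 0.7,"ty": 0.9,"tz": -11,"turn": -0.4,"jaw": 100},
    {"tx": 0.7,"ty": 0.9,"tz": -13,"turn": -0.4,"jaw": 100},
    {"tx": 0.7,"ty": 0.9,"tz": -14.5,"turn": -0.4,"jaw": 100},
    {"tx": 0.7,"ty": 0.9,"tz": -15.1,"turn": -0.4,"jaw": 100},
    {"tx": 0.7,"ty": 0.9,"tz": -15.1,"turn": -0.4,"jaw": 100},
    {"tx": 0.7,"ty": 0.9,"tz": -15.1,"turn": -0.4,"jaw": 100},
  ],
)

```text
time_s: 2.73
ee_pos: [0.562, 0.0174, 0.0982]
tool_rot: [[0.051, 0.0, 0.999], [-0.999, -0.0, 0.051], [0.0, -1.0, 0.0]]
wrist_force: [-0.0, -0.1, 1.1]
opening: 0.0915
```

>>> step_arm(
  targets=[
    {"tx": 0,"ty": 0.4,"tz": 0,"turn": 0.4,"jaw": 100},
    {"tx": 0,"ty": 0.4,"tz": 0,"turn": 0.4,"jaw": 100},
    {"tx": 0,"ty": 0.4,"tz": 0,"turn": 0.4,"jaw": 100},
  ],
)

```text
time_s: 2.98
ee_pos: [0.5626, 0.0228, 0.0989]
tool_rot: [[0.06, 0.002, 0.998], [-0.998, -0.0, 0.06], [0.0, -1.0, 0.002]]
wrist_force: [0.1, -0.3, -0.2]
opening: 0.0919
```

```bash
python3 - <<'E'
from h import *
for i in range(3):
    o=arm.get_obs(); R=np.array(o["tool_rot"]); print(o["time_s"],o["ee_pos"],np.degrees(np.arctan2(R[1,0],R[0,0])),o["wrist_force"])
    im=arm.capture("top")
E
```

```text
2.9833 [0.5626 0.0228 0.0989] -86.57167109364839 [ 0.0842 -0.3102 -0.1653]
3.0333 [0.5625 0.0226 0.0987] -86.58107489115227 [-0.589   0.1515  0.8286]
3.0833 [0.5623 0.0225 0.0985] -86.58956890085882 [ 0.0119 -0.157  -0.6078]
```

>>> step_arm(
  targets=[
    {"tx": 0,"ty": 0,"tz": 0,"turn": 0,"jaw": 0},
    {"tx": 0,"ty": 0,"tz": 0,"turn": 0,"jaw": 0},
    {"tx": 0,"ty": 0,"tz": 0,"turn": 0,"jaw": 0},
    {"tx": 0,"ty": 0,"tz": 0,"turn": 0,"jaw": 0},
    {"tx": 0,"ty": 0,"tz": 0,"turn": 0,"jaw": 0},
    {"tx": 0,"ty": 0,"tz": 0,"turn": 0,"jaw": 0},
  ],
)

```text
time_s: 3.63
ee_pos: [0.5618, 0.0224, 0.0976]
tool_rot: [[0.059, -0.0, 0.998], [-0.998, -0.0, 0.059], [0.0, -1.0, -0.0]]
wrist_force: [-0.1, -0.6, -0.2]
opening: 0.0599
```

>>> step_arm(
  targets=[
    {"tx": -0.8,"ty": 0.07,"tz": -0.21,"turn": 0,"jaw": 0},
    {"tx": -1.6,"ty": 0.14,"tz": -0.43,"turn": 0,"jaw": 0},
    {"tx": -2.2,"ty": 0.19,"tz": -0.58,"turn": 0,"jaw": 0},
    {"tx": -2.6,"ty": 0.24,"tz": -0.69,"turn": 0,"jaw": 0},
    {"tx": -3.0,"ty": 0.28,"tz": -0.8,"turn": 0,"jaw": 0},
    {"tx": -3.1,"ty": 0.28,"tz": -0.82,"turn": 0,"jaw": 0},
    {"tx": -3.1,"ty": 0.28,"tz": -0.82,"turn": 0,"jaw": 0},
  ],
)

```text
time_s: 4.22
ee_pos: [0.5297, 0.0253, 0.0892]
tool_rot: [[0.06, -0.002, 0.998], [-0.998, -0.0, 0.06], [0.0, -1.0, -0.002]]
wrist_force: [-2.0, -0.2, -0.7]
opening: 0.0599
```

```bash
cat > look.py <<'E'
import sys
from h import *
# lid on the tray at height sys.argv[1] (m) near its expected place
h=float(sys.argv[1]); tag=sys.argv[2]
o=arm.get_obs(); R=np.array(o["tool_rot"]); print("t %.2f"%o["time_s"],o["ee_pos"],"yaw %.2f"%np.degrees(np.arctan2(R[1,0],R[0,0])),"F",o["wrist_force"],"open %.4f"%o["opening"])
for n in("top","side"):
    im=grab(n,2); cv2.imwrite(f"pics/{n}_{tag}.png",im); m,cs=blobs(im,*LID[n],60)
    e=proj(n,world([.07,0,h]))
    for c in cs:
        q=quad(c)
        if abs(q.mean(0)-e).max()<30:
            c0,l,w,a=rectinfo(tolid(n,q,h)); print(n,"px",q.mean(0),"tray xy",c0[:2],"l %.4f w %.4f yaw %.2f"%(l,w,a))
E
python3 look.py 0.05 a
```

```text
t 4.22 [0.5297 0.0253 0.0892] yaw -86.58 F [-2.035  -0.161  -0.7473] open 0.0599
side px [277.8657 231.5155] tray xy [0.0266 0.0022] l 0.0532 w 0.0413 yaw 88.56
side px [236.4352 223.5443] tray xy [0.1444 0.0014] l 0.0526 w 0.0313 yaw 85.07
```

>>> step_arm(
  targets=[
    {"tx": -0.1,"ty": 0,"tz": -0.03,"turn": 0,"jaw": 0},
    {"tx": -0.2,"ty": -0.01,"tz": -0.05,"turn": 0,"jaw": 0},
    {"tx": -0.3,"ty": -0.02,"tz": -0.08,"turn": 0,"jaw": 0},
    {"tx": -0.3,"ty": -0.02,"tz": -0.08,"turn": 0,"jaw": 0},
  ],
)

```text
time_s: 4.75
ee_pos: [0.5277, 0.025, 0.0886]
tool_rot: [[0.059, -0.0, 0.998], [-0.998, -0.0, 0.059], [-0.0, -1.0, -0.0]]
wrist_force: [-0.3, 0.7, -3.3]
opening: 0.0602
```

>>> step_arm(
  targets=[
    {"tx": -0.1,"ty": 0,"tz": -0.03,"turn": 0,"jaw": 0},
    {"tx": -0.2,"ty": -0.01,"tz": -0.05,"turn": 0,"jaw": 0},
    {"tx": -0.3,"ty": -0.02,"tz": -0.08,"turn": 0,"jaw": 0},
    {"tx": -0.3,"ty": -0.02,"tz": -0.08,"turn": 0,"jaw": 0},
  ],
)

```text
time_s: 5.08
ee_pos: [0.5269, 0.025, 0.0888]
tool_rot: [[0.06, 0.004, 0.998], [-0.998, 0.0, 0.06], [-0.0, -1.0, 0.004]]
wrist_force: [4.6, 0.4, -2.6]
opening: 0.06
```

>>> step_arm(
  targets=[
    {"tx": -0.1,"ty": 0,"tz": -0.03,"turn": 0,"jaw": 0},
    {"tx": -0.2,"ty": -0.01,"tz": -0.05,"turn": 0,"jaw": 0},
    {"tx": -0.3,"ty": -0.02,"tz": -0.08,"turn": 0,"jaw": 0},
    {"tx": -0.3,"ty": -0.02,"tz": -0.08,"turn": 0,"jaw": 0},
  ],
)

```text
time_s: 5.42
ee_pos: [0.5268, 0.0251, 0.0892]
tool_rot: [[0.06, 0.01, 0.998], [-0.998, 0.001, 0.06], [-0.001, -1.0, 0.01]]
wrist_force: [9.0, -0.4, -0.3]
opening: 0.0599
```

```bash
python3 look.py 0.05 b
```

```text
t 5.42 [0.5268 0.0251 0.0892] yaw -86.58 F [ 9.0374 -0.3558 -0.3367] open 0.0599
side px [279.1475 231.5613] tray xy [0.023  0.0015] l 0.0533 w 0.0413 yaw -83.94
side px [237.637  223.3217] tray xy [ 0.1412 -0.0002] l 0.0549 w 0.0319 yaw 85.79
```

>>> step_arm(
  targets=[
    {"tx": 0.35,"ty": 0.02,"tz": 0.09,"turn": 0,"jaw": 0},
    {"tx": 0.35,"ty": 0.02,"tz": 0.09,"turn": 0,"jaw": 0},
    {"tx": 0.35,"ty": 0.02,"tz": 0.09,"turn": 0,"jaw": 100},
    {"tx": 0.35,"ty": 0.02,"tz": 0.09,"turn": 0,"jaw": 100},
    {"tx": 0.35,"ty": 0.02,"tz": 0.09,"turn": 0,"jaw": 100},
    {"tx": 0.35,"ty": 0.02,"tz": 0.09,"turn": 0,"jaw": 100},
    {"tx": 0.35,"ty": 0.02,"tz": 4,"turn": 0,"jaw": 100},
    {"tx": 0.35,"ty": 0.02,"tz": 8,"turn": 0,"jaw": 100},
    {"tx": 0.35,"ty": 2,"tz": 11,"turn": 0,"jaw": 100},
    {"tx": 0.35,"ty": 6,"tz": 11,"turn": -7,"jaw": 100},
    {"tx": 0.35,"ty": 10,"tz": 11,"turn": -14,"jaw": 100},
    {"tx": 0.35,"ty": 14,"tz": 11,"turn": -21,"jaw": 100},
  ],
)

```text
time_s: 6.62
ee_pos: [0.5256, 0.1616, 0.1979]
tool_rot: [[-0.297, 0.001, 0.955], [-0.955, -0.0, -0.297], [0.0, -1.0, 0.001]]
wrist_force: [0.8, 0.3, 0.1]
opening: 0.0916
```

>>> step_arm(
  targets=[
    {"tx": -4,"ty": 4,"tz": 0,"turn": -7,"jaw": 100},
    {"tx": -8,"ty": 8,"tz": 0,"turn": -8.4,"jaw": 100},
    {"tx": -12,"ty": 12,"tz": 0,"turn": -8.4,"jaw": 100},
    {"tx": -12,"ty": 15,"tz": 0,"turn": -8.4,"jaw": 100},
    {"tx": -12,"ty": 17,"tz": 0,"turn": -8.4,"jaw": 100},
    {"tx": -12,"ty": 17,"tz": 0,"turn": -8.4,"jaw": 100},
    {"tx": -12,"ty": 17,"tz": 0,"turn": -8.4,"jaw": 100},
  ],
)

```text
time_s: 7.2
ee_pos: [0.428, 0.2883, 0.1934]
tool_rot: [[-0.425, -0.004, 0.905], [-0.905, -0.003, -0.425], [0.004, -1.0, -0.002]]
wrist_force: [0.9, 0.1, 0.5]
opening: 0.0918
```

```bash
python3 look.py 0.05 c; python3 - <<'E'
from h import *
im=cv2.imread("pics/top_c.png");a=cv2.resize(im[140:260,150:330],None,fx=4,fy=4,interpolation=cv2.INTER_CUBIC);cv2.imwrite("pics/ctc.png",cv2.convertScaleAbs(a,alpha=1.5))
E
```

```text
t 7.20 [0.428  0.2883 0.1934] yaw -115.15 F [0.8954 0.0567 0.4515] open 0.0918
top px [268.4129 210.9057] tray xy [0.0797 0.0009] l 0.1537 w 0.0561 yaw -0.13
side px [253.     226.5711] tray xy [0.0974 0.0011] l 0.1191 w 0.0529 yaw -0.13
```

View pics/ctc.png

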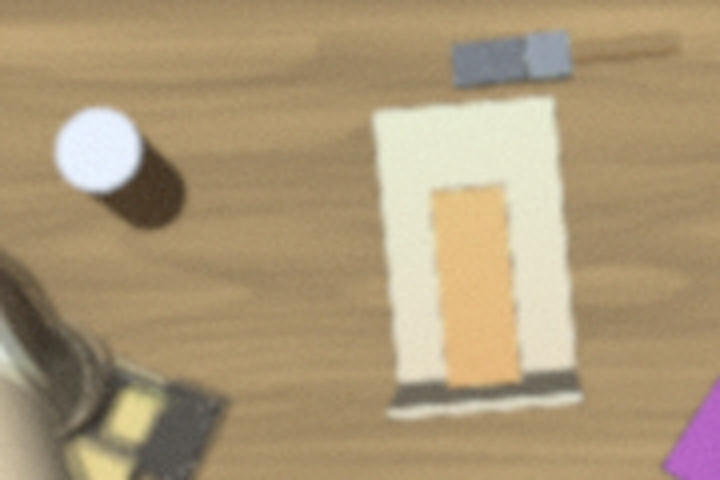

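The long carton is seated: x 0.080 (exactly half its length), 1 mm off centre, square to 0.1°. Crop: carton at (440-520,185-385), equal tray margins. Next, the middle carton.

>>> step_arm(
  targets=[
    {"tx": -1.9,"ty": 4.8,"tz": -3,"turn": -0.5,"jaw": 100},
    {"tx": -1.9,"ty": 4.8,"tz": -6,"turn": -0.5,"jaw": 100},
    {"tx": -1.9,"ty": 4.8,"tz": -8,"turn": -0.5,"jaw": 100},
    {"tx": -1.9,"ty": 4.8,"tz": -8,"turn": -0.5,"jaw": 100},
    {"tx": -1.9,"ty": 4.8,"tz": -8,"turn": -0.5,"jaw": 100},
  ],
)

```text
time_s: 7.82
ee_pos: [0.4102, 0.3328, 0.1122]
tool_rot: [[-0.435, -0.007, 0.9], [-0.9, -0.006, -0.435], [0.009, -1.0, -0.003]]
wrist_force: [0.5, 0.1, 0.3]
opening: 0.0915
```

```bash
python3 -c "
from h import *
o=arm.get_obs(); R=np.array(o['tool_rot']); print(o['time_s'],o['ee_pos'],np.degrees(np.arctan2(R[1,0],R[0,0])))"
```

```text
7.8167 [0.4102 0.3328 0.1122] -115.7969950783607
```

>>> step_arm(
  targets=[
    {"tx": -0.1,"ty": 0.2,"tz": -3,"turn": 0,"jaw": 100},
    {"tx": -0.1,"ty": 0.3,"tz": -5,"turn": 0,"jaw": 100},
    {"tx": -0.1,"ty": 0.3,"tz": -6.8,"turn": 0,"jaw": 100},
    {"tx": -0.1,"ty": 0.3,"tz": -7.8,"turn": 0,"jaw": 100},
    {"tx": -0.1,"ty": 0.3,"tz": -7.8,"turn": 0,"jaw": 100},
    {"tx": -0.1,"ty": 0.3,"tz": -7.8,"turn": 0,"jaw": 100},
    {"tx": -0.1,"ty": 0.3,"tz": -7.8,"turn": 0,"jaw": 100},
  ],
)

```text
time_s: 8.4
ee_pos: [0.4108, 0.3388, 0.0371]
tool_rot: [[-0.434, -0.002, 0.901], [-0.901, -0.001, -0.434], [0.002, -1.0, -0.001]]
wrist_force: [-0.0, 0.5, 0.4]
opening: 0.0919
```

>>> step_arm(
  targets=[
    {"tx": -0.2,"ty": -0.2,"tz": -0.3,"turn": -0.3,"jaw": 100},
    {"tx": -0.2,"ty": -0.2,"tz": -0.3,"turn": -0.3,"jaw": 100},
    {"tx": -0.2,"ty": -0.2,"tz": -0.3,"turn": -0.3,"jaw": 0},
    {"tx": -0.2,"ty": -0.2,"tz": -0.3,"turn": -0.3,"jaw": 0},
    {"tx": -0.2,"ty": -0.2,"tz": -0.3,"turn": -0.3,"jaw": 0},
    {"tx": -0.2,"ty": -0.2,"tz": -0.3,"turn": -0.3,"jaw": 0},
    {"tx": -0.2,"ty": -0.2,"tz": -0.3,"turn": -0.3,"jaw": 0},
    {"tx": -0.2,"ty": -0.2,"tz": -0.3,"turn": -0.3,"jaw": 0},
  ],
)

```text
time_s: 9.07
ee_pos: [0.4072, 0.3368, 0.0324]
tool_rot: [[-0.437, -0.004, 0.899], [-0.899, -0.003, -0.437], [0.004, -1.0, -0.002]]
wrist_force: [-0.2, -0.8, -0.1]
opening: 0.0564
```

>>> step_arm(
  targets=[
    {"tx": 0,"ty": 0,"tz": 3,"turn": 0,"jaw": 0},
    {"tx": 0,"ty": 0,"tz": 7,"turn": 0,"jaw": 0},
    {"tx": 0,"ty": 0,"tz": 11,"turn": 0,"jaw": 0},
    {"tx": 0,"ty": -2,"tz": 15,"turn": 5,"jaw": 0},
    {"tx": 2,"ty": -5,"tz": 18,"turn": 10,"jaw": 0},
    {"tx": 4,"ty": -8.5,"tz": 19,"turn": 15,"jaw": 0},
    {"tx": 6,"ty": -12,"tz": 19,"turn": 20,"jaw": 0},
    {"tx": 8,"ty": -15.5,"tz": 19,"turn": 25,"jaw": 0},
    {"tx": 10,"ty": -19,"tz": 19,"turn": 29.3,"jaw": 0},
    {"tx": 10.5,"ty": -22.5,"tz": 19,"turn": 29.3,"jaw": 0},
    {"tx": 10.5,"ty": -26,"tz": 19,"turn": 29.3,"jaw": 0},
    {"tx": 10.5,"ty": -29,"tz": 19,"turn": 29.3,"jaw": 0},
  ],
)

```text
time_s: 10.07
ee_pos: [0.5119, 0.0434, 0.2221]
tool_rot: [[0.056, -0.002, 0.998], [-0.998, -0.005, 0.056], [0.005, -1.0, -0.003]]
wrist_force: [-0.1, -0.1, -2.3]
opening: 0.0558
```

>>> step_arm(
  targets=[
    {"tx": 0,"ty": -2.2,"tz": 0,"turn": 0,"jaw": 0},
    {"tx": 0,"ty": -2.2,"tz": 0,"turn": 0,"jaw": 0},
    {"tx": 0,"ty": -2.2,"tz": 0,"turn": 0,"jaw": 0},
    {"tx": 0,"ty": -2.2,"tz": 0,"turn": 0,"jaw": 0},
  ],
)

```text
time_s: 10.4
ee_pos: [0.5118, 0.0254, 0.2221]
tool_rot: [[0.059, -0.002, 0.998], [-0.998, -0.004, 0.059], [0.004, -1.0, -0.003]]
wrist_force: [-0.5, 0.4, -2.1]
opening: 0.0558
```

```bash
python3 look.py 0.05 d
```

```text
t 10.40 [0.5118 0.0254 0.2221] yaw -86.62 F [-0.548   0.4281 -2.0571] open 0.0558
side px [258.9425 227.8163] tray xy [0.0801 0.0016] l 0.1541 w 0.0535 yaw 0.04
```

>>> step_arm(
  targets=[
    {"tx": 0,"ty": -0.05,"tz": -2.5,"turn": 0,"jaw": 0},
    {"tx": 0,"ty": -0.05,"tz": -5,"turn": 0,"jaw": 0},
    {"tx": 0,"ty": -0.05,"tz": -6.4,"turn": 0,"jaw": 0},
    {"tx": 0,"ty": -0.05,"tz": -6.9,"turn": 0,"jaw": 0},
    {"tx": 0,"ty": -0.05,"tz": -7.3,"turn": 0,"jaw": 0},
    {"tx": 0,"ty": -0.05,"tz": -7.6,"turn": 0,"jaw": 0},
    {"tx": 0,"ty": -0.05,"tz": -7.9,"turn": 0,"jaw": 0},
  ],
)

```text
time_s: 11.18
ee_pos: [0.5107, 0.0249, 0.1439]
tool_rot: [[0.06, -0.005, 0.998], [-0.998, -0.004, 0.06], [0.003, -1.0, -0.005]]
wrist_force: [-7.0, 0.4, 7.2]
opening: 0.0561
```

>>> step_arm(
  targets=[
    {"tx": 0,"ty": 0,"tz": -0.3,"turn": 0,"jaw": 0},
    {"tx": 0,"ty": 0,"tz": -0.6,"turn": 0,"jaw": 0},
    {"tx": 0,"ty": 0,"tz": -0.9,"turn": 0,"jaw": 0},
    {"tx": 0,"ty": 0,"tz": -0.9,"turn": 0,"jaw": 0},
  ],
)

```text
time_s: 11.52
ee_pos: [0.5116, 0.0247, 0.135]
tool_rot: [[0.06, -0.003, 0.998], [-0.998, -0.004, 0.06], [0.004, -1.0, -0.003]]
wrist_force: [-3.1, -1.2, 0.6]
opening: 0.056
```

```bash
python3 look.py 0.096 e; python3 - <<'E'
from h import *
im=cv2.imread("pics/side_e.png");a=cv2.resize(im[150:290,170:350],None,fx=4,fy=4,interpolation=cv2.INTER_CUBIC);cv2.imwrite("pics/cse.png",cv2.convertScaleAbs(a,alpha=1.6))
E
```

```text
t 11.52 [0.5116 0.0247 0.135 ] yaw -86.58 F [-3.1368 -1.22    0.6463] open 0.0560
side px [282.5    220.0841] tray xy [ 0.0267 -0.002 ] l 0.0539 w 0.0312 yaw -89.88
side px [244.2045 213.6656] tray xy [0.1333 0.0013] l 0.0545 w 0.0248 yaw 84.14
```

View pics/cse.png

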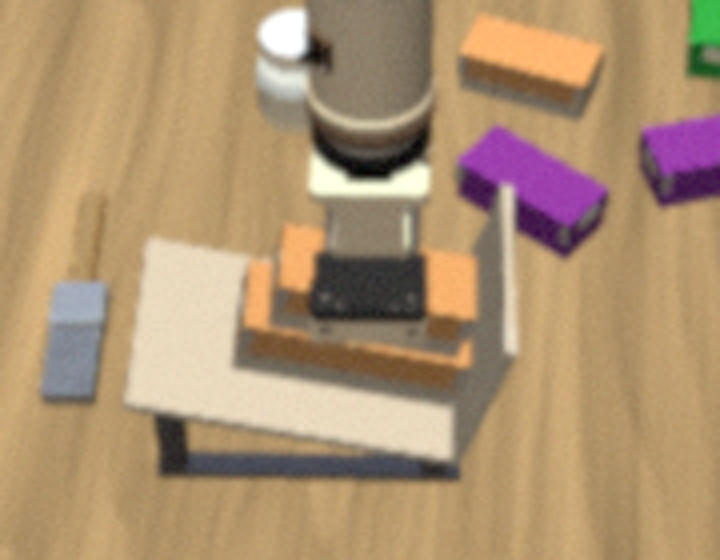

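Side crop: middle carton lies at (280-475,230-340), parallel to the long one's lid, about 8 mm short of the backstop. Slide it down now.

>>> step_arm(
  targets=[
    {"tx": -0.2,"ty": -0.01,"tz": -0.12,"turn": 0,"jaw": 0},
    {"tx": -0.4,"ty": -0.02,"tz": -0.19,"turn": 0,"jaw": 0},
    {"tx": -0.6,"ty": -0.03,"tz": -0.25,"turn": 0,"jaw": 0},
    {"tx": -0.8,"ty": -0.04,"tz": -0.3,"turn": 0,"jaw": 0},
    {"tx": -0.9,"ty": -0.04,"tz": -0.33,"turn": 0,"jaw": 0},
    {"tx": -0.9,"ty": -0.04,"tz": -0.33,"turn": 0,"jaw": 0},
  ],
)

```text
time_s: 12.22
ee_pos: [0.5032, 0.0238, 0.1313]
tool_rot: [[0.059, -0.001, 0.998], [-0.998, -0.004, 0.059], [0.004, -1.0, -0.001]]
wrist_force: [1.8, 0.4, 5.0]
opening: 0.0562
```

>>> step_arm(
  targets=[
    {"tx": -0.1,"ty": 0,"tz": -0.03,"turn": 0,"jaw": 0},
    {"tx": -0.2,"ty": 0,"tz": -0.05,"turn": 0,"jaw": 0},
    {"tx": -0.3,"ty": 0,"tz": -0.08,"turn": 0,"jaw": 0},
    {"tx": -0.3,"ty": 0,"tz": -0.08,"turn": 0,"jaw": 0},
  ],
)

```text
time_s: 12.55
ee_pos: [0.5023, 0.0239, 0.131]
tool_rot: [[0.059, 0.003, 0.998], [-0.998, -0.004, 0.059], [0.005, -1.0, 0.002]]
wrist_force: [6.8, 0.1, 4.0]
opening: 0.0559
```

>>> step_arm(
  targets=[
    {"tx": 0.2,"ty": 0,"tz": 0.05,"turn": 0,"jaw": 0},
    {"tx": 0.2,"ty": 0,"tz": 0.05,"turn": 0,"jaw": 0},
    {"tx": 0.2,"ty": 0,"tz": 0.05,"turn": 0,"jaw": 100},
    {"tx": 0.2,"ty": 0,"tz": 0.05,"turn": 0,"jaw": 100},
    {"tx": 0.2,"ty": 0,"tz": 0.05,"turn": 0,"jaw": 100},
    {"tx": 0.2,"ty": 0,"tz": 0.05,"turn": 0,"jaw": 100},
    {"tx": 0.2,"ty": 0,"tz": 3,"turn": 0,"jaw": 100},
    {"tx": 0.2,"ty": 0,"tz": 7,"turn": 0,"jaw": 100},
    {"tx": 0.2,"ty": -2,"tz": 10,"turn": 0,"jaw": 100},
    {"tx": -1.0,"ty": -6,"tz": 10,"turn": -5,"jaw": 100},
    {"tx": -2,"ty": -10,"tz": 10,"turn": -10,"jaw": 100},
    {"tx": -3,"ty": -14,"tz": 10,"turn": -15,"jaw": 100},
  ],
)

```text
time_s: 13.55
ee_pos: [0.4695, -0.1171, 0.2309]
tool_rot: [[-0.204, -0.002, 0.979], [-0.979, -0.003, -0.204], [0.003, -1.0, -0.001]]
wrist_force: [0.8, -0.1, -0.5]
opening: 0.0917
```

>>> step_arm(
  targets=[
    {"tx": -2,"ty": -4,"tz": 0,"turn": -4.6,"jaw": 100},
    {"tx": -4,"ty": -8,"tz": 0,"turn": -4.6,"jaw": 100},
    {"tx": -6,"ty": -12,"tz": 0,"turn": -4.6,"jaw": 100},
    {"tx": -6,"ty": -16,"tz": -2,"turn": -4.6,"jaw": 100},
    {"tx": -6,"ty": -20,"tz": -5,"turn": -4.6,"jaw": 100},
    {"tx": -6,"ty": -20,"tz": -8,"turn": -4.6,"jaw": 100},
    {"tx": -6,"ty": -20,"tz": -10,"turn": -4.6,"jaw": 100},
    {"tx": -6,"ty": -20,"tz": -10,"turn": -4.6,"jaw": 100},
    {"tx": -6,"ty": -20,"tz": -10,"turn": -4.6,"jaw": 100},
  ],
)

```text
time_s: 14.3
ee_pos: [0.4086, -0.3156, 0.1293]
tool_rot: [[-0.281, -0.007, 0.96], [-0.96, -0.002, -0.281], [0.004, -1.0, -0.006]]
wrist_force: [-0.7, -0.6, 0.7]
opening: 0.0919
```

```bash
python3 look.py 0.096 f; python3 - <<'E'
from h import *
im=cv2.imread("pics/side_f.png");a=cv2.resize(im[150:290,170:350],None,fx=4,fy=4,interpolation=cv2.INTER_CUBIC)
im=cv2.imread("pics/top_f.png");b=cv2.resize(im[150:270,215:395],None,fx=4,fy=4,interpolation=cv2.INTER_CUBIC)
cv2.imwrite("pics/csf.png",cv2.resize(cv2.convertScaleAbs(np.vstack([a,b[:300]]),alpha=1.6),None,fx=.7,fy=.7))
E
```

```text
t 14.30 [ 0.4086 -0.3156  0.1293] yaw -106.29 F [-0.6949 -0.6491  0.739 ] open 0.0919
top px [267.928  212.0987] tray xy [0.0807 0.0011] l 0.1567 w 0.0520 yaw -0.19
side px [267.8911 217.9809] tray xy [0.0672 0.0005] l 0.1291 w 0.0518 yaw 0.41
```

View pics/csf.png

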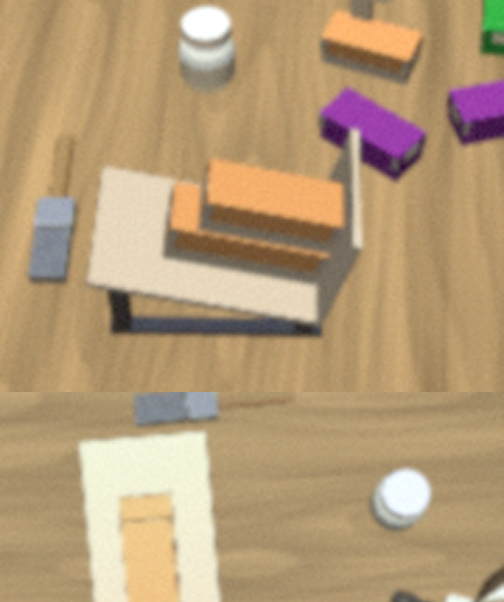

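The middle carton is flat and seated (x 0.0672, y 0.5 mm); seen in the crop at (205-345,160-235). Now the short carton.

>>> step_arm(
  targets=[
    {"tx": 0.4,"ty": -0.2,"tz": -3,"turn": 0,"jaw": 100},
    {"tx": 0.4,"ty": -0.2,"tz": -5.5,"turn": 0,"jaw": 100},
    {"tx": 0.4,"ty": -0.2,"tz": -7.5,"turn": 0,"jaw": 100},
    {"tx": 0.4,"ty": -0.2,"tz": -9,"turn": 0,"jaw": 100},
    {"tx": 0.4,"ty": -0.2,"tz": -9.5,"turn": 0,"jaw": 100},
    {"tx": 0.4,"ty": -0.2,"tz": -9.5,"turn": 0,"jaw": 100},
    {"tx": 0.4,"ty": -0.2,"tz": -9.5,"turn": 0,"jaw": 100},
  ],
)

```text
time_s: 15.08
ee_pos: [0.4151, -0.3184, 0.0366]
tool_rot: [[-0.279, -0.001, 0.96], [-0.96, -0.004, -0.279], [0.004, -1.0, -0.0]]
wrist_force: [-0.8, -0.3, 0.0]
opening: 0.0916
```

>>> step_arm(
  targets=[
    {"tx": -0.2,"ty": 0.05,"tz": -0.4,"turn": 0,"jaw": 100},
    {"tx": -0.2,"ty": 0.05,"tz": -0.4,"turn": 0,"jaw": 100},
    {"tx": -0.2,"ty": 0.05,"tz": -0.4,"turn": 0,"jaw": 0},
    {"tx": -0.2,"ty": 0.05,"tz": -0.4,"turn": 0,"jaw": 0},
    {"tx": -0.2,"ty": 0.05,"tz": -0.4,"turn": 0,"jaw": 0},
    {"tx": -0.2,"ty": 0.05,"tz": -0.4,"turn": 0,"jaw": 0},
    {"tx": -0.2,"ty": 0.05,"tz": -0.4,"turn": 0,"jaw": 0},
    {"tx": -0.2,"ty": 0.05,"tz": -0.4,"turn": 0,"jaw": 0},
  ],
)

```text
time_s: 15.75
ee_pos: [0.4122, -0.3177, 0.0314]
tool_rot: [[-0.28, -0.003, 0.96], [-0.96, -0.003, -0.28], [0.004, -1.0, -0.002]]
wrist_force: [0.4, -0.6, 0.0]
opening: 0.0565
```

>>> step_arm(
  targets=[
    {"tx": 0,"ty": 0,"tz": 0,"turn": 0,"jaw": 0},
    {"tx": 0,"ty": 0,"tz": 0,"turn": 0,"jaw": 0},
    {"tx": 0,"ty": 0,"tz": 0,"turn": 0,"jaw": 0},
  ],
)

```text
time_s: 16.0
ee_pos: [0.4122, -0.3178, 0.0314]
tool_rot: [[-0.28, -0.003, 0.96], [-0.96, -0.004, -0.28], [0.004, -1.0, -0.002]]
wrist_force: [0.3, -1.4, -0.4]
opening: 0.0517
```

>>> step_arm(
  targets=[
    {"tx": 0,"ty": 0,"tz": 3,"turn": 0,"jaw": 0},
    {"tx": 0,"ty": 0,"tz": 7,"turn": 0,"jaw": 0},
    {"tx": 0,"ty": 0,"tz": 11,"turn": 0,"jaw": 0},
    {"tx": 0,"ty": 2,"tz": 14.5,"turn": 4,"jaw": 0},
    {"tx": 1,"ty": 5,"tz": 17,"turn": 8,"jaw": 0},
    {"tx": 2,"ty": 8,"tz": 19,"turn": 12,"jaw": 0},
    {"tx": 3,"ty": 11.5,"tz": 20.5,"turn": 16,"jaw": 0},
    {"tx": 4,"ty": 15,"tz": 21.5,"turn": 19.7,"jaw": 0},
    {"tx": 5.5,"ty": 18.5,"tz": 22,"turn": 19.7,"jaw": 0},
    {"tx": 6.5,"ty": 22,"tz": 22,"turn": 19.7,"jaw": 0},
    {"tx": 7.5,"ty": 25.5,"tz": 22,"turn": 19.7,"jaw": 0},
    {"tx": 7.5,"ty": 29,"tz": 22,"turn": 19.7,"jaw": 0},
  ],
)

```text
time_s: 17.0
ee_pos: [0.4884, -0.0254, 0.2516]
tool_rot: [[0.061, -0.0, 0.998], [-0.998, -0.004, 0.061], [0.004, -1.0, -0.0]]
wrist_force: [0.4, 0.6, -2.9]
opening: 0.0521
```

>>> step_arm(
  targets=[
    {"tx": 0,"ty": 2.5,"tz": 0,"turn": 0,"jaw": 0},
    {"tx": 0,"ty": 5.1,"tz": 0,"turn": 0,"jaw": 0},
    {"tx": 0,"ty": 5.1,"tz": 0,"turn": 0,"jaw": 0},
    {"tx": 0,"ty": 5.1,"tz": 0,"turn": 0,"jaw": 0},
    {"tx": 0,"ty": 5.1,"tz": 0,"turn": 0,"jaw": 0},
  ],
)

```text
time_s: 17.42
ee_pos: [0.4868, 0.0226, 0.2511]
tool_rot: [[0.06, -0.002, 0.998], [-0.998, -0.005, 0.06], [0.005, -1.0, -0.003]]
wrist_force: [0.5, -0.6, -1.9]
opening: 0.0518
```

```bash
python3 look.py 0.096 g
```

```text
t 17.42 [0.4868 0.0226 0.2511] yaw -86.54 F [ 0.4972 -0.5954 -1.9227] open 0.0518
side px [267.7977 217.9924] tray xy [0.0675 0.0006] l 0.1296 w 0.0520 yaw 0.16
```

>>> step_arm(
  targets=[
    {"tx": 0,"ty": 0.08,"tz": -2.5,"turn": 0,"jaw": 0},
    {"tx": 0,"ty": 0.08,"tz": -4.5,"turn": 0,"jaw": 0},
    {"tx": 0,"ty": 0.08,"tz": -5.6,"turn": 0,"jaw": 0},
    {"tx": 0,"ty": 0.08,"tz": -6.1,"turn": 0,"jaw": 0},
    {"tx": 0,"ty": 0.08,"tz": -6.5,"turn": 0,"jaw": 0},
    {"tx": 0,"ty": 0.08,"tz": -6.8,"turn": 0,"jaw": 0},
    {"tx": 0,"ty": 0.08,"tz": -7.1,"turn": 0,"jaw": 0},
  ],
)

```text
time_s: 18.2
ee_pos: [0.4856, 0.0232, 0.1809]
tool_rot: [[0.059, -0.005, 0.998], [-0.998, -0.004, 0.059], [0.004, -1.0, -0.006]]
wrist_force: [-8.3, -1.1, 8.4]
opening: 0.0518
```

>>> step_arm(
  targets=[
    {"tx": 0,"ty": 0,"tz": -0.25,"turn": 0,"jaw": 0},
    {"tx": 0,"ty": 0,"tz": -0.45,"turn": 0,"jaw": 0},
    {"tx": 0,"ty": 0,"tz": -0.45,"turn": 0,"jaw": 0},
  ],
)

```text
time_s: 18.45
ee_pos: [0.486, 0.0234, 0.1764]
tool_rot: [[0.059, -0.004, 0.998], [-0.998, -0.004, 0.059], [0.004, -1.0, -0.004]]
wrist_force: [-4.4, -0.7, 2.7]
opening: 0.0517
```

>>> step_arm(
  targets=[
    {"tx": 0,"ty": 0,"tz": -0.2,"turn": 0,"jaw": 0},
    {"tx": 0,"ty": 0,"tz": -0.3,"turn": 0,"jaw": 0},
    {"tx": -0.15,"ty": -0.01,"tz": -0.34,"turn": 0,"jaw": 0},
    {"tx": -0.3,"ty": -0.02,"tz": -0.38,"turn": 0,"jaw": 0},
    {"tx": -0.45,"ty": -0.02,"tz": -0.42,"turn": 0,"jaw": 0},
    {"tx": -0.55,"ty": -0.03,"tz": -0.45,"turn": 0,"jaw": 0},
    {"tx": -0.55,"ty": -0.03,"tz": -0.45,"turn": 0,"jaw": 0},
  ],
)

```text
time_s: 19.03
ee_pos: [0.4834, 0.024, 0.1725]
tool_rot: [[0.06, 0.002, 0.998], [-0.998, -0.004, 0.06], [0.004, -1.0, 0.002]]
wrist_force: [0.8, -0.0, 5.6]
opening: 0.0518
```

>>> step_arm(
  targets=[
    {"tx": -0.1,"ty": 0,"tz": -0.03,"turn": 0,"jaw": 0},
    {"tx": -0.2,"ty": 0,"tz": -0.05,"turn": 0,"jaw": 0},
    {"tx": -0.3,"ty": 0,"tz": -0.08,"turn": 0,"jaw": 0},
    {"tx": -0.3,"ty": 0,"tz": -0.08,"turn": 0,"jaw": 0},
  ],
)

```text
time_s: 19.37
ee_pos: [0.4804, 0.0241, 0.1717]
tool_rot: [[0.061, 0.002, 0.998], [-0.998, -0.004, 0.061], [0.004, -1.0, 0.002]]
wrist_force: [0.8, 0.2, 5.0]
opening: 0.0518
```

>>> step_arm(
  targets=[
    {"tx": -0.1,"ty": 0,"tz": -0.03,"turn": 0,"jaw": 0},
    {"tx": -0.2,"ty": 0,"tz": -0.05,"turn": 0,"jaw": 0},
    {"tx": -0.3,"ty": 0,"tz": -0.08,"turn": 0,"jaw": 0},
    {"tx": -0.3,"ty": 0,"tz": -0.08,"turn": 0,"jaw": 0},
  ],
)

```text
time_s: 19.7
ee_pos: [0.4801, 0.0242, 0.1717]
tool_rot: [[0.061, 0.007, 0.998], [-0.998, -0.004, 0.061], [0.004, -1.0, 0.007]]
wrist_force: [7.6, -0.2, 3.2]
opening: 0.0517
```

Contact (7.6 N, no further motion). I'll relax, open, lift and check.

>>> step_arm(
  targets=[
    {"tx": 0.25,"ty": 0,"tz": 0.06,"turn": 0,"jaw": 0},
    {"tx": 0.25,"ty": 0,"tz": 0.06,"turn": 0,"jaw": 0},
    {"tx": 0.25,"ty": 0,"tz": 0.06,"turn": 0,"jaw": 100},
    {"tx": 0.25,"ty": 0,"tz": 0.06,"turn": 0,"jaw": 100},
    {"tx": 0.25,"ty": 0,"tz": 0.06,"turn": 0,"jaw": 100},
    {"tx": 0.25,"ty": 0,"tz": 0.06,"turn": 0,"jaw": 100},
    {"tx": 0.25,"ty": 0,"tz": 0.06,"turn": 0,"jaw": 100},
    {"tx": 0.25,"ty": 0,"tz": 3,"turn": 0,"jaw": 100},
    {"tx": 0.25,"ty": 0,"tz": 7,"turn": 0,"jaw": 100},
    {"tx": 0.25,"ty": -2,"tz": 10,"turn": 0,"jaw": 100},
    {"tx": 0.25,"ty": -6,"tz": 10,"turn": 0,"jaw": 100},
    {"tx": 0.25,"ty": -10,"tz": 10,"turn": 0,"jaw": 100},
  ],
)

```text
time_s: 20.7
ee_pos: [0.4796, -0.0759, 0.2719]
tool_rot: [[0.065, 0.003, 0.998], [-0.998, -0.003, 0.065], [0.003, -1.0, 0.003]]
wrist_force: [0.1, -0.5, -0.2]
opening: 0.0917
```

>>> step_arm(
  targets=[
    {"tx": 0,"ty": -4,"tz": 0,"turn": 0,"jaw": 100},
    {"tx": 0,"ty": -8,"tz": 0,"turn": 0,"jaw": 100},
    {"tx": 0,"ty": -12,"tz": 0,"turn": 0,"jaw": 100},
    {"tx": 0,"ty": -16,"tz": 0,"turn": 0,"jaw": 100},
    {"tx": 0,"ty": -18,"tz": 0,"turn": 0,"jaw": 100},
    {"tx": 0,"ty": -18,"tz": 0,"turn": 0,"jaw": 100},
  ],
)

```text
time_s: 21.2
ee_pos: [0.4763, -0.2624, 0.27]
tool_rot: [[0.052, -0.002, 0.999], [-0.999, -0.008, 0.052], [0.008, -1.0, -0.003]]
wrist_force: [0.2, 0.5, -0.8]
opening: 0.0916
```

```bash
python3 look.py 0.138 i; python3 - <<'E'
from h import *
im=cv2.imread("pics/side_i.png");a=cv2.resize(im[150:350,170:350],None,fx=2.8,fy=2.8,interpolation=cv2.INTER_CUBIC)
im=cv2.imread("pics/top_i.png");b=cv2.resize(im[140:260,165:395],None,fx=3.2,fy=3.2,interpolation=cv2.INTER_CUBIC)
c=np.zeros((560,800,3),np.uint8);a=cv2.resize(a,(396,440));c[:440,:396]=a;b=cv2.resize(im[140:260,225:305],(400,600),interpolation=cv2.INTER_CUBIC)[:560];c[:,400:]=b
cv2.imwrite("pics/fin.png",cv2.convertScaleAbs(c,alpha=1.6))
E
```

```text
t 21.20 [ 0.4763 -0.2624  0.27  ] yaw -87.00 F [ 0.1554  0.5324 -0.7582] open 0.0916
top px [267.3585 213.7352] tray xy [0.0803 0.0017] l 0.1590 w 0.0477 yaw -1.82
side px [248.8284 214.3872] tray xy [0.1289 0.0379] l 0.0494 w 0.0224 yaw 89.69
side px [276.7831 209.4504] tray xy [0.0543 0.0023] l 0.1055 w 0.0476 yaw 0.61
```

View pics/fin.png

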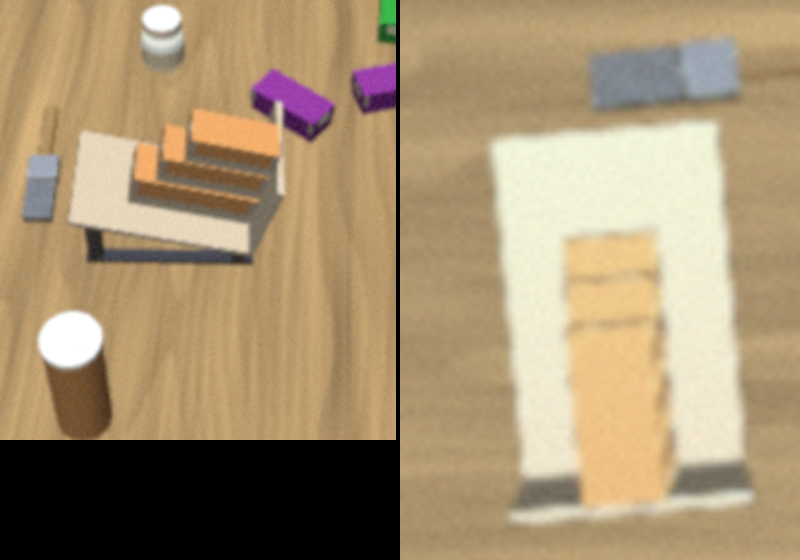

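The stack stands and everything else is untouched. By eye the short carton is perhaps 2–3 mm left, so one numeric check of the tray edges and backstop against the cartons.

```bash
python3 - <<'E'
from h import *
def edges(g,v,u0,u1,s):   # subpixel column of strongest gradient of sign s in row v
    r=cv2.GaussianBlur(g,(5,3),0)[v].astype(float); d=s*np.gradient(r)[u0:u1]; i=int(np.argmax(d)); 
    i=min(max(i,1),len(d)-2); a,b,c=d[i-1:i+2]; return u0+i+.5*(a-c)/(a-2*b+c)
imt=cv2.imread("pics/top_i.png")
g=imt[:,:,0]   # blue: grey tray bright, wood/lid dark
for h,rows,wl in((0,range(172,232,6),None),):
    L=[];Rr=[]
    for v in rows:
        a=edges(g,v,238,256,1); b=edges(g,v,280,300,-1)
        L.append(tolid("top",[(a,v)],0)[0]);Rr.append(tolid("top",[(b,v)],0)[0])
    L=np.array(L);Rr=np.array(Rr); 
    print("tray edge mid y mm",np.c_[(L[:,0]+Rr[:,0])/2,(L[:,1]+Rr[:,1])/2*1e3,(L[:,1]-Rr[:,1])*1e3].round(3).tolist())
for nm,h,x0,x1 in(("long",.05,.138,.156),("mid",.096,.114,.131),("short",.138,.01,.104)):
    o=[]
    for v in range(180,245):
        c=proj("top",world([(x0+x1)/2,0,h])); 
        a=edges(g,v,254,268,-1); b=edges(g,v,268,286,1)
        A,B=tolid("top",[(a,v),(b,v)],h)
        if x0<(A[0]+B[0])/2<x1 and abs(A[1]-B[1])>.04: o.append([(A[0]+B[0])/2,(A[1]+B[1])/2*1e3,(A[1]-B[1])*1e3])
    o=np.array(o); print(nm,"mean y mm, width",o.mean(0), "slope deg",np.degrees(np.polyfit(o[:,0],o[:,1]/1e3,1)[0]) if len(o)>5 else "")
# backstop top edge: bright line ends
ys=[edges(g,v,238,262,1) for v in range(237,244)],[edges(g,v,284,304,-1) for v in range(237,244)]
print("backstop cols",np.round(ys,1), [ (tolid("top",[(a,v)],.125)[0][:2]*1e3).round(1).tolist()+(tolid("top",[(b,v)],.125)[0][:2]*1e3).round(1).tolist() for a,b,v in zip(*ys,range(237,244))])
E
```

```text
tray edge mid y mm [[0.205, -0.469, 151.323], [0.185, -0.739, 150.069], [0.165, -0.52, 150.92], [0.145, -0.056, 151.253], [0.125, -0.848, 150.52], [0.105, -0.304, 151.208], [0.085, -0.825, 149.559], [0.064, -0.076, 150.465], [0.044, -0.784, 150.836], [0.024, -0.545, 149.721]]
long mean y mm, width [ 0.1463  0.4759 60.1575] slope deg 1.2230934865006746
mid mean y mm, width [ 0.1222 -0.1733 59.6752] slope deg 
short mean y mm, width [ 0.0614 -1.1198 59.3513] slope deg -0.10897691662024264
backstop cols [[261.  261.5 261.  262.5 251.5 246.5 246.5]
 [294.5 295.  294.9 294.7 294.  290.5 290. ]] [[9.6, 28.1, 0.7, -74.3], [6.4, 26.8, -2.5, -75.6], [3.4, 28.6, -5.6, -75.0], [-0.1, 24.3, -8.6, -74.1], [-0.3, 58.3, -11.5, -71.8], [-2.1, 73.9, -13.7, -60.8], [-5.2, 74.2, -16.7, -59.0]]<stdin>:4: RuntimeWarning: invalid value encountered in scalar divide
<stdin>:4: RuntimeWarning: divide by zero encountered in scalar divide
h.py:7: RuntimeWarning: invalid value encountered in divide
  K,R,t=cal(n); d=R.T@np.linalg.inv(K)@np.array([uv[0],uv[1],1.]); return -R.T@t,d/np.linalg.norm(d)
```

```bash
python3 -c "
from plant import arm
print(arm.job_done())"
```

```text
the job is handed in; nothing more can be done
None
```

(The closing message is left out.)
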